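Discharge a drill jig and catch the block on its run-out

TASK

Discharge the finished block from the drill jig: with one fingertip press the thumb pad of the release lever down until the spring ejector pops the block out, and with the other finger, already standing in the run-out channel, stop the block before it slides off the lower end. Then ease up just far enough for the lever to spring back up behind the block, and finish like that, that finger still holding the block back on the run-out. The block is only stopped, never lifted; leave the other block and the calliper beside the jig alone.

Things in the scene. Friction and masses are not known exactly. Their poses are not given: they have to be found in the camera images.
- jig: fixed drill jig: grey base plate 262x136x12 mm on 10 mm feet, and on it a steel track sloping down at 18 degrees along the jig's -x: plunger housing at the high end, nest with the block under a dark bridge with two drill bushes (top 150 mm above the bench), stop bar, run-out channel open at its lower end. Origin: on the bench, below the track's centre line; x level, up-track; y to the left seen from the lower end; z up
- stop (a point): on the track's floor and centre line, where the block's lower end rests at the start. x up the slope (the block slides towards -x), y across, left seen from the lower end, z square to the floor. The stop bar is 6 mm thick (x 0 to -0.006) and stands 4.5 mm above the floor until the lever sinks it. The run-out ends at x = -0.150
- catch_point (a point): on the run-out's floor and centre line, 118 mm down the slope from the stop, beside the middle of the thumb pad; axes as the stop. A good place for the catching finger. Channel 35 mm wide inside, walls 5 mm thick, 8 mm high, all polished (friction 0.12): the freed block is here within half a second and leans on the finger with 0.3 to 1.5 N
- pad_top (a point): on the top face of the thumb pad, where to press: level, dark, ribbed steel pad, 36 mm long along the track, ribs 48 to 72 mm right (-y) of the channel's centre line, this point 60 mm. At rest 20 mm above the catch point, pressed home 13 mm lower, so a tip at the same height in the channel clears the floor. Nothing between pad and channel stands higher than the pad at rest
- release_lever (a joint): angle of the release lever, hinged at the high end of the track: 0 at rest (stop bar up), 0.056 rad with the pad pressed home (13 mm); the stop lets the block go at about 0.04. A spring brings it back: the pad needs about 3 N to start, 6 to 8 N to go home
- block_centre (a point): centre of the finished block: plain steel with two drilled holes, 84 mm long (its y, along the track), 32 mm wide, 25 mm high, 0.3 to 0.6 kg, loose in the nest between the stop and the sprung ejector plunger (5 N, 12 mm stroke). On the run-out its upper leading edge meets an upright finger first, about 29 mm above the floor under that finger
- block: the same block; origin at the centre of its underside, y along its length, z square to the track's floor
- spare_centre (a point): bystander, not part of the job: an equal drilled block, 84x32x25 mm, lying on the bench to the right of the jig; its centre
- gauge: bystander: steel calliper 230x68x12 mm lying flat on the bench to the left of the jig; origin at the middle of its underside
Things that resemble listed ones, but are neither listed nor needed, are in the scene too. What is shaped like the block but pink or yellow is not meant.

How it is judged (in metres and radians):
On the way, in this order (a step that is already met when the one before it is completed fails the run):
1. the release lever is pressed until the stop begins to let go (value of joint release_lever above 0.035 rad).
2. the block has popped out, has left the stop behind and rests against a finger on the run-out (x of block_centre in the frame of stop between -0.105 and -0.049 m and y of block_centre in the frame of stop between -0.006 and 0.006 m and z of block_centre in the frame of stop between 0.008 and 0.018 m and contact force between the fingers and block above 0.12 N and linear speed of block below 0.02 m/s), for 0.2 s.
3. the lever has sprung back while the finger still holds the block (all of step 2 and value of joint release_lever below 0.014 rad), for 0.2 s.
At the end, for the whole second after the job is handed in: the block rests (under 20 mm/s) flat on the run-out, between its walls, wholly past the stop bar and not over the lower end (centre 49 to 105 mm down the slope from the stop), pressing on a finger with over 0.12 N; the release lever is back up (under 0.014 rad) (all of step 3); the arm keeps its last pose, push and grip.
It fails at once if the block slides away over the lower end of the run-out (x of block_centre in the frame of stop below -0.115 m).
It fails at once if the block is lifted off the track or out of the channel (z of block_centre in the frame of stop above 0.026 m or y of block_centre in the frame of stop above 0.02 m or y of block_centre in the frame of stop below -0.02 m).
It fails at once if the spare block or the calliper beside the jig is disturbed (moved over 20 mm) (distance of any of spare_centre, gauge from where it was at the start of the episode above 0.02 m).
It also fails if it takes over 32 s, if anything falls off the work surface, if the arm or the gripper's body presses on something with over 40 N, if the wrist force passes 120 N, or if a joint passes its speed limit or range.

ROBOT

A 7-joint arm with a two-finger parallel gripper is mounted at the origin on a cart in front of the work surface, level with it; the furniture and walls round the work are solid. World frame = base frame: x ahead of the robot, y to its left, z up, the work surface at z = 0. Lengths are in mm, angles in rad, forces in N, time in s.
With the tool pointing down it reaches from about 425 to 1025 mm from the base axis. Payload 9.4 kg.
Tool frame: the origin (TCP) lies between the finger pads; the fingertips stand 19 mm ahead of it and the grasp point (between the pads) is the TCP; z points along the fingers, y is the line along which they close (so a half turn about z gives the same grasp; the last joint's range is limited). The gripper opens to 85 mm and grips with 20 to 120 N. Pads are 22 mm wide; open, the fingers measure 114 mm over their backs; the gripper's body (76 mm by 85 mm) begins 54 mm behind the grasp point. The pads swing forward as they close: fully open they stand 13 mm farther back than shut.
Start: joints at [-1.373, 0.599, -0.003, 1.599, 0.002, 0.943, -0.08], TCP at [196.735, 697.796, 250.275] pointing down, gripper open.
Joint ranges: [-2.57, 2.57], [-0.35, 1.97], [-1.29, 1.29], [0.11, 2.56], [-1.05, 4.19], [0.11, 1.86], [-2.63, 2.63]. Speed limits (rad/s): [2.22, 2.22, 3.01, 3.01, 3.14, 3.14, 3.14].

INTERFACE

Orientations are given as a unit quaternion [x, y, z, w].
In Python, from rig import sense, viewer, close_job gives the robot as it stands.
- The arm moves only by the tool move_arm, never from a script. Its argument "moves" is a list of rows, each an object with "slide": the shift along the world's x, y, z in mm, a list of three; "dr": the turn, a rotation vector about the world's x, y, z in degrees, a list of three; "claw": the closure, from 0 (fully open) to 1 (shut). A call has 1 to 12 rows; each row is the pose to reach, as a shift and turn from the pose commanded when the call began; what a row does not reach only later rows make up. A row lasts 1/12 s, in which the tool goes at most 41.7 mm and 7.16 degrees, less where a joint would pass 70% of its speed; a pose out of reach is approached as far as the arm can. A call with a gripper value outside its range is refused whole. The fingers move at their own pace and stop on an object; the grip force is fixed at half the most. Time passes only in rows, so rows that repeat a pose let the fingers close. It gives the time, the measured TCP pose, the force, the opening and the grip force at its end, in the units of the state.
- sense(): the state, without advancing time (a new reading comes with each control period).
- viewer.read_camera(name): name is "scene" or "top" or "wrist"; returns the picture (384x512x3 uint8, red, green, blue); there is no depth.
- viewer.camera_info(name): a dict with "fx", "fy", "cx", "cy" (pixels), "cam_to_world" (4x4, takes a point from camera to world coordinates); the wrist camera has in their place "tool_from_camera" (4x4, takes a point from camera to tool coordinates, whose origin is the TCP and whose axes are the flange's). Camera axes: x right, y down, z forward; pixel columns grow to the right and rows downward; lengths in mm; the calibration is good to about 2 mm. A picture is of the moment at which its call begins: read the wrist's pose just before it. camera_info takes no time and is no camera call.
- close_job(): hands the job in; it is judged then, once.
The state is a dict: "time": time; "joint_pos": joint angles; "joint_vel": joint speeds; "effort": joint torques, N m; "position": TCP position; "tcp_rot": TCP orientation; "contact_force": force on the tool from outside, world axes, zero at the start; "ft_torque": the same for the moment, N m; "width": finger opening in mm; "grip_force": force on a finger pad.
Only numpy, scipy, OpenCV 4.12 (cv2) and the standard library are available. Lean on these libraries where they do the work, as an engineer would, in place of code of your own. Each camera call takes 0.05 s, during which the arm holds its last target. There are 200 camera calls.

## Working session

There is one attempt and no reset: what is moved stays moved. The work goes in short steps, Python scripts to look and compute and a tool call to move; the robot and the scene stay as the last step left them, time stands still between calls to the robot, and variables do not carry over. Pictures are saved under pics/ and viewed, at most 10 in all, crops included, and the job is handed in when it is done.

Besides the shell and the picture viewer there is one more tool, called by a JSON object that holds its "name" and its "arguments". move_arm: Moves the arm, as the interface text tells. Its arguments: {"type":"object","properties":{"moves":{"type":"array"}},"required":["moves"]}

```bash
ls; mkdir -p pics; python3 - <<'E'
from rig import sense, viewer
import cv2,numpy as np
s=sense();print({k:np.round(v,3).tolist() for k,v in s.items()})
for n in("scene","top"):
    im=viewer.read_camera(n);cv2.imwrite(f"pics/{n}0.png",im[:,:,::-1]);
    i=viewer.camera_info(n);print(n,i)
print(viewer.camera_info("wrist"))
E
```

```text
pics
{'time': 0.0, 'joint_pos': [-1.373, 0.6, -0.003, 1.6, 0.002, 0.943, -0.08], 'joint_vel': [-0.002, -0.0, -0.0, 0.0, 0.0, 0.0, 0.001], 'effort': [0.0, -77.644, 1.565, -25.802, 0.012, 0.009, 0.0], 'position': [196.595, 697.385, 249.403], 'tcp_rot': [0.137, 0.991, -0.001, -0.0], 'contact_force': [0.12, -0.711, -0.115], 'ft_torque': [-0.007, 0.032, 0.026], 'grip_force': 0.0, 'width': 85.231}
scene {'fx': 391.5059813616808, 'fy': 391.5059813616808, 'cx': 253.5239028433894, 'cy': 186.60690686051387, 'cam_to_world': array([[ 5.20464339e-01, -5.55868904e-01,  6.48171762e-01,
         1.16461554e+02],
       [-8.53622371e-01, -3.57481342e-01,  3.78861369e-01,
        -2.10801188e+02],
       [ 2.11120573e-02, -7.50477749e-01, -6.60558423e-01,
         6.53296348e+02],
       [ 0.00000000e+00,  0.00000000e+00,  0.00000000e+00,
         1.00000000e+00]])}
top {'fx': 438.92030401792016, 'fy': 438.92030401792016, 'cx': 256.2122224901406, 'cy': 184.55786465101875, 'cam_to_world': array([[-1.75707371e-02, -9.84429408e-01,  1.74899997e-01,
         5.04913605e+02],
       [-9.99304676e-01,  1.15370729e-02, -3.54550373e-02,
         1.21329870e+02],
       [ 3.28851474e-02, -1.75401356e-01, -9.83947626e-01,
         9.76241736e+02],
       [ 0.00000000e+00,  0.00000000e+00,  0.00000000e+00,
         1.00000000e+00]])}
{'fx': 268.4607823247699, 'fy': 268.4607823247699, 'cx': 252.483985084688, 'cy': 183.51374615314637, 'tool_from_camera': array([[ 8.47563186e-05, -9.50966458e-01, -3.09294016e-01,
         7.90642515e+01],
       [ 9.99999320e-01, -2.79269696e-04,  1.13268397e-03,
         1.86292087e+00],
       [-1.16352091e-03, -3.09293902e-01,  9.50965787e-01,
        -1.23378016e+02],
       [ 0.00000000e+00,  0.00000000e+00,  0.00000000e+00,
         1.00000000e+00]])}
```

View pics/scene0.png

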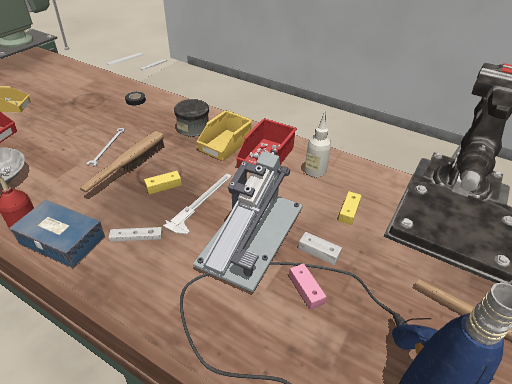

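View pics/top0.png

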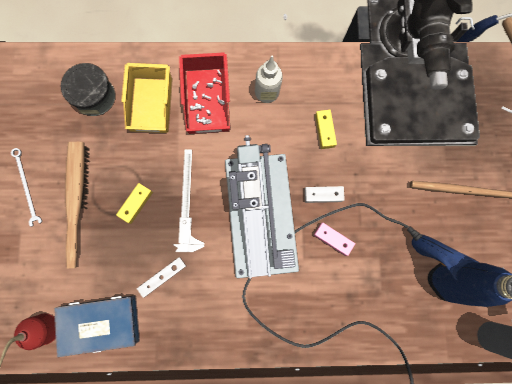

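Possible confusions for the block, by top-view pixel:
- (250,187): block in the jig under the bridge. This is the one I want.
- (324,194): spare block, grey with two holes.
- (161,277): grey lookalike with three holes.
- (334,239): pink, not meant.
- (133,202) and (326,128): yellow, not meant.

The thumb pad is at (286,258), and the channel's lower end is near (262,273).

```bash
cat > h.py <<'E'
import numpy as np,cv2
from rig import sense,viewer
from scipy.spatial.transform import Rotation as R
def ray(n,px,T=None):
    i=viewer.camera_info(n); T=i["cam_to_world"] if T is None else T
    d=T[:3,:3]@np.array([(px[0]-i["cx"])/i["fx"],(px[1]-i["cy"])/i["fy"],1.]);return T[:3,3],d/np.linalg.norm(d)
def atz(n,px,z,T=None):
    o,d=ray(n,px,T);return o+d*(z-o[2])/d[2]
def wristT(s):
    A=np.eye(4);A[:3,:3]=R.from_quat(s["tcp_rot"]).as_matrix();A[:3,3]=s["position"]
    return A@viewer.camera_info("wrist")["tool_from_camera"]
def tri(rays):
    A=0;b=0
    for o,d in rays:
        P=np.eye(3)-np.outer(d,d);A=A+P;b=b+P@o
    p=np.linalg.solve(A,b);return p,[np.linalg.norm((np.eye(3)-np.outer(d,d))@(p-o)) for o,d in rays]
E
python3 - <<'E'
from h import *
for p in[(237,277),(298,271),(286,154),(226,158)]:print(atz("top",p,22).round(0))
a=cv2.imread("pics/top0.png")[130:290,205:345];b=cv2.imread("pics/scene0.png")[145:295,185:325]
cv2.imwrite("pics/c0.png",np.hstack([cv2.resize(a,None,fx=2.8,fy=3.5,interpolation=2),cv2.resize(b,(392,560),interpolation=2)]))
E
```

```text
[475. 131.  22.]
[486.   1.  22.]
[743.  19.  22.]
[735. 153.  22.]
```

View pics/c0.png

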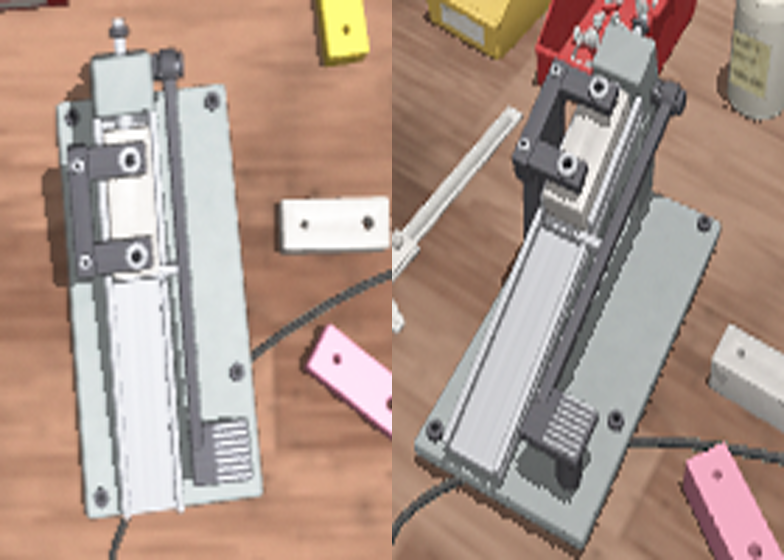

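The crop shows the two-hole block lying in the nest under the bridge. The ribbed pad is at top pixel ≈(288,259) and scene pixel ≈(249,259). The jig's yaw is about 4.6°.

```bash
python3 - <<'E'
from h import *
print(tri([ray("top",(287.9,259.1)),ray("scene",(248.6,258.8))]))
# channel lower end, floor corners (left inner,right inner) crop
f=lambda x,y:(205+x/2.8,130+y/3.5); g=lambda x,y:(185+(x-392)/2.8,145+y*150/560)
for t,s in[((124,515),(450,460)),((182,508),(500,480)),((237,371),(615,420)),((100,496),(435,430)),((212,100),(704,223))]:print(tri([ray("top",f(*t)),ray("scene",g(*s))]))
E
```

```text
(array([510.85819348,  26.28932529,  68.3753576 ]), [np.float64(0.2629596727214711), np.float64(0.26295967272147497)])
(array([475.57190342, 104.14259418,  23.78443408]), [np.float64(1.4481470903631386), np.float64(1.44814709036322)])
(array([478.37449764,  61.64164245,  34.45943705]), [np.float64(0.14825568705794084), np.float64(0.14825568705789352)])
(array([559.79390934,  17.22688419,  26.27563542]), [np.float64(0.47758385293220557), np.float64(0.47758385293227634)])
(array([486.24121014, 123.36534762,  24.52123973]), [np.float64(0.07528431289391348), np.float64(0.07528431289389759)])
(array([731.57461528,  31.93649796,  26.36157811]), [np.float64(0.5509992174878218), np.float64(0.5509992174877449)])
```

{"name": "move_arm", "arguments": {"moves": [{"slide": [20, -35, 10], "dr": [0, 0, 5], "claw": 0}, {"slide": [40, -70, 20], "dr": [0, 0, 10], "claw": 0}, {"slide": [60, -105, 30], "dr": [0, 0, 15], "claw": 0}, {"slide": [80, -140, 40], "dr": [0, 0, 20.4], "claw": 0.2}, {"slide": [100, -175, 50], "dr": [0, 0, 20.4], "claw": 0.47}, {"slide": [120, -210, 50], "dr": [0, 0, 20.4], "claw": 0.47}, {"slide": [140, -245, 50], "dr": [0, 0, 20.4], "claw": 0.47}, {"slide": [160, -280, 50], "dr": [0, 0, 20.4], "claw": 0.47}, {"slide": [180, -315, 50], "dr": [0, 0, 20.4], "claw": 0.47}, {"slide": [200, -350, 50], "dr": [0, 0, 20.4], "claw": 0.47}, {"slide": [220, -385, 50], "dr": [0, 0, 20.4], "claw": 0.47}, {"slide": [240, -420, 50], "dr": [0, 0, 20.4], "claw": 0.47}]}}

```text
time: 1.1
position: [437.2, 275.8, 300.2]
tcp_rot: [-0.041, 0.999, -0.0, -0.0]
contact_force: [0.2, 0.2, -0.0]
width: 45.4
grip_force: 0.0
```

{"name": "move_arm", "arguments": {"moves": [{"slide": [12, -36, 0], "dr": [0, 0, 0], "claw": 0.47}, {"slide": [24, -72, 0], "dr": [0, 0, 0], "claw": 0.47}, {"slide": [36, -108, -15], "dr": [0, 0, 0], "claw": 0.47}, {"slide": [48, -144, -30], "dr": [0, 0, 0], "claw": 0.47}, {"slide": [60, -180, -45], "dr": [0, 0, 0], "claw": 0.47}, {"slide": [71, -210, -60], "dr": [0, 0, 0], "claw": 0.47}, {"slide": [71, -220, -75], "dr": [0, 0, 0], "claw": 0.47}, {"slide": [71, -220, -80], "dr": [0, 0, 0], "claw": 0.47}, {"slide": [71, -220, -80], "dr": [0, 0, 0], "claw": 0.47}]}}

```text
time: 1.85
position: [506.9, 57.3, 219.0]
tcp_rot: [-0.04, 0.999, -0.0, -0.001]
contact_force: [0.0, 0.5, 0.4]
width: 45.0
grip_force: 0.0
```

```bash
python3 - <<'E'
from h import *
s=sense();print(s["position"],s["tcp_rot"],s["contact_force"],s["time"])
np.save("T1.npy",wristT(s))
im=viewer.read_camera("wrist")[:,:,::-1];cv2.imwrite("pics/w1r.png",im);cv2.imwrite("pics/w1.png",cv2.resize(im,(800,600),interpolation=2))
E
```

```text
[506.91692048  57.33460015 219.01767614] [-3.98827867e-02  9.99203357e-01 -1.55362886e-04 -1.41089742e-03] [0.02352655 0.51082406 0.40811785] 1.85
```

View pics/w1.png

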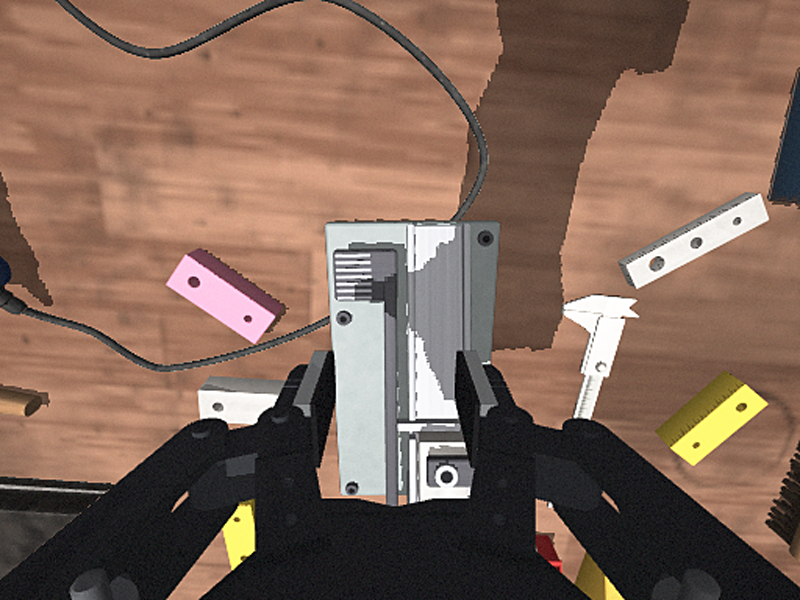

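The wrist view is inverted, with +x pointing down. The ribbed pad centre is at (353,276) of 800x600, the channel's lower end at (437,224), and the stop bar is at row ≈426.

```bash
python3 - <<'E'
from h import *
T=np.load("T1.npy");w=lambda x,y:ray("wrist",(x*.64,y*.64),T)
f=lambda x,y:ray("top",(205+x/2.8,130+y/3.5)); g=lambda x,y:ray("scene",(185+(x-392)/2.8,145+y*150/560))
print("pad",tri([w(353,276),f(232,452),g(570,425)]),tri([w(353,276),f(232,452)]))
print("screwR",tri([w(343,318),f(237,371),g(615,420)]))
print("screwL",tri([w(485,238),f(100,496),g(435,430)]))
print("screwUR",tri([w(351,488),f(212,100),g(704,223)]))
for z in(36,46):print([atz("wrist",(a*.64,b*.64),z,T).round(1) for a,b in((413,224),(462,224),(412,280),(461,280))])
for n,p in (("walltopR",(411,410)),("walltopL",(457,410))):print(n,atz("wrist",(p[0]*.64,p[1]*.64),90,T).round(1))
E
```

```text
pad (array([511.75175934,  28.15347449,  66.40738566]), [np.float64(3.02700368396234), np.float64(2.088413709416312), np.float64(1.358005863512871)]) (array([510.38110439,  29.42055273,  73.60767716]), [np.float64(2.2803584910345127), np.float64(2.2803584910345163)])
screwR (array([560.74694551,  18.80913944,  24.55618336]), [np.float64(2.727313811018367), np.float64(2.2250996696019163), np.float64(0.5622504753415033)])
screwL (array([486.31139754, 124.68823459,  24.85275175]), [np.float64(2.5792995859517993), np.float64(1.3804009350939068), np.float64(1.2735283431074982)])
screwUR (array([732.41871477,  33.52207621,  25.1261608 ]), [np.float64(2.7979277520078596), np.float64(2.172246209014272), np.float64(0.6664206428277453)])
[array([478.3,  70.6,  36. ]), array([475.4, 106.4,  36. ]), array([521.1,  73.8,  36. ]), array([518.1, 111.2,  36. ])]
[array([476.7,  70. ,  46. ]), array([473.9, 104.7,  46. ]), array([518.1,  73.2,  46. ]), array([515.2, 109.3,  46. ])]
walltopR [599.5  78.2  90. ]
walltopL [596.9 110.3  90. ]
```

{"name": "move_arm", "arguments": {"moves": [{"slide": [0, 0, -30], "dr": [0, 0, 0], "claw": 0.47}, {"slide": [0, 0, -60], "dr": [0, 0, 0], "claw": 0.47}, {"slide": [0, 0, -85], "dr": [0, 0, 0], "claw": 0.47}, {"slide": [0, 0, -105], "dr": [0, 0, 0], "claw": 0.47}, {"slide": [0, 0, -115], "dr": [0, 0, 0], "claw": 0.47}, {"slide": [0, 0, -115], "dr": [0, 0, 0], "claw": 0.47}, {"slide": [0, 0, -115], "dr": [0, 0, 0], "claw": 0.47}]}}

```text
time: 2.48
position: [508.0, 58.8, 105.8]
tcp_rot: [-0.041, 0.999, 0.0, 0.0]
contact_force: [0.6, -0.7, 0.2]
width: 45.1
grip_force: 0.0
```

```bash
python3 - <<'E'
from h import *
s=sense();print(s["position"],s["contact_force"],s["time"])
np.save("T2.npy",wristT(s))
im=viewer.read_camera("wrist")[:,:,::-1];cv2.imwrite("pics/w2.png",cv2.resize(im,(800,600),interpolation=2))
b=viewer.read_camera("scene")[:,:,::-1][120:300,165:345];t=viewer.read_camera("top")[:,:,::-1][130:310,185:365]
cv2.imwrite("pics/s2.png",cv2.resize(np.hstack([b,t]),(800,400),interpolation=2))
E
```

```text
[507.96705303  58.80570702 105.80960683] [ 0.55608416 -0.67758611  0.16124769] 2.4833
```

View pics/w2.png

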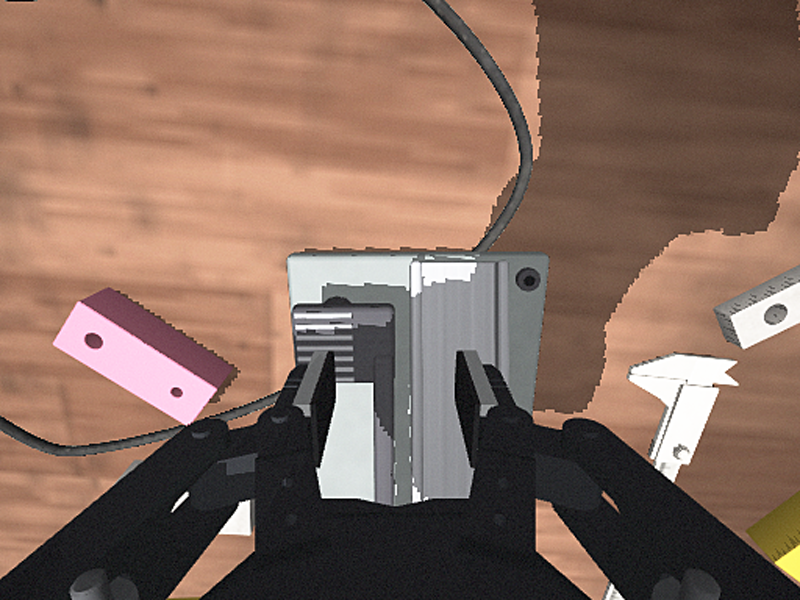

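View pics/s2.png

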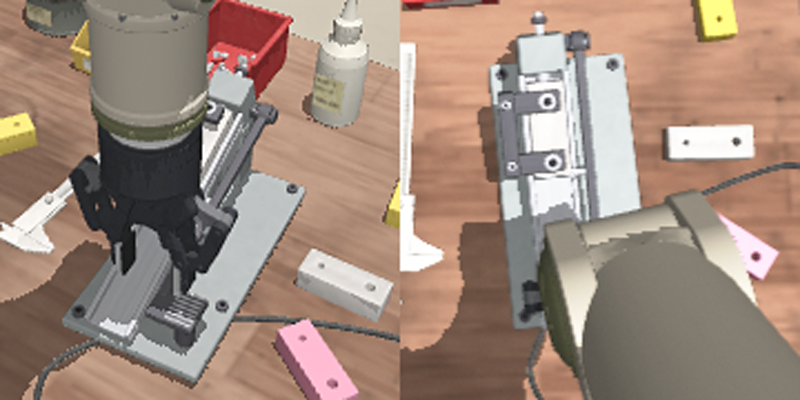

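The fingers hang above the pad and the channel. The pad ribs' centre is at (323,344) and the channel's inner edges are at x≈413 and ≈497 on row 300.

```bash
python3 - <<'E'
from h import *
T=np.load("T2.npy");T1=np.load("T1.npy");s=sense()
W=lambda p,z,T=T:atz("wrist",(p[0]*.64,p[1]*.64),z,T).round(1)
print("pad",W((323,344),66),tri([ray("wrist",(353*.64,276*.64),T1),ray("wrist",(323*.64,344*.64),T)]))
print("ch",W((413,300),45),W((497,300),45))
i=viewer.camera_info("wrist");Q=np.linalg.inv(i["tool_from_camera"])
for z in(10,14,19):
  for y in(-22.5,-37,22.5,37):
    c=Q@[-0,y,z,1];print(z,y,np.round([(c[0]/c[2]*i["fx"]+i["cx"])/.64,(c[1]/c[2]*i["fy"]+i["cy"])/.64]))
E
```

```text
pad [510.8  30.2  66. ] (array([513.89182782,  30.00433114,  60.31536764]), [np.float64(0.6916031921438012), np.float64(0.6916031921437943)])
ch [495.2  68.3  45. ] [492.  107.4  45. ]
10 -22.5 [327. 379.]
10 -37 [287. 379.]
10 22.5 [452. 379.]
10 37 [492. 379.]
14 -22.5 [329. 374.]
14 -37 [289. 374.]
14 22.5 [451. 373.]
14 37 [490. 373.]
19 -22.5 [331. 367.]
19 -37 [293. 367.]
19 22.5 [449. 367.]
19 37 [487. 367.]
```

{"name": "move_arm", "arguments": {"moves": [{"slide": [-1, 0, -4], "dr": [0, 0, 0], "claw": 0.4}, {"slide": [-3, -1, -8], "dr": [0, 0, 0], "claw": 0.4}, {"slide": [-3, -1, -12], "dr": [0, 0, 0], "claw": 0.4}, {"slide": [-3, -1, -14], "dr": [0, 0, 0], "claw": 0.4}, {"slide": [-3, -1, -14], "dr": [0, 0, 0], "claw": 0.4}, {"slide": [-3, -1, -14], "dr": [0, 0, 0], "claw": 0.4}]}}

```text
time: 3.13
position: [504.6, 56.7, 91.0]
tcp_rot: [-0.041, 0.999, -0.0, -0.0]
contact_force: [0.6, -1.1, 0.1]
width: 51.1
grip_force: 0.0
```

{"name": "move_arm", "arguments": {"moves": [{"slide": [0, 0, -1], "dr": [0, 0, 0], "claw": 0.4}, {"slide": [0, 0, -2], "dr": [0, 0, 0], "claw": 0.4}, {"slide": [0, 0, -3], "dr": [0, 0, 0], "claw": 0.4}, {"slide": [0, 0, -3], "dr": [0, 0, 0], "claw": 0.4}]}}

```text
time: 3.47
position: [504.7, 56.8, 88.1]
tcp_rot: [-0.041, 0.999, -0.0, -0.0]
contact_force: [0.2, 0.3, 0.6]
width: 51.0
grip_force: 0.0
```

{"name": "move_arm", "arguments": {"moves": [{"slide": [0, 0, -1], "dr": [0, 0, 0], "claw": 0.4}, {"slide": [0, 0, -2], "dr": [0, 0, 0], "claw": 0.4}, {"slide": [0, 0, -3], "dr": [0, 0, 0], "claw": 0.4}, {"slide": [0, 0, -3], "dr": [0, 0, 0], "claw": 0.4}]}}

```text
time: 3.8
position: [504.7, 56.8, 85.1]
tcp_rot: [-0.041, 0.999, -0.0, -0.0]
contact_force: [-0.3, -0.1, 0.2]
width: 50.9
grip_force: 0.0
```

{"name": "move_arm", "arguments": {"moves": [{"slide": [0, 0, -1], "dr": [0, 0, 0], "claw": 0.4}, {"slide": [0, 0, -2], "dr": [0, 0, 0], "claw": 0.4}, {"slide": [0, 0, -2], "dr": [0, 0, 0], "claw": 0.4}]}}

```text
time: 4.05
position: [504.7, 56.8, 83.1]
tcp_rot: [-0.041, 0.999, -0.0, -0.0]
contact_force: [-0.1, -0.6, -0.3]
width: 51.2
grip_force: 0.0
```

{"name": "move_arm", "arguments": {"moves": [{"slide": [0, 0, -1], "dr": [0, 0, 0], "claw": 0.4}, {"slide": [0, 0, -2], "dr": [0, 0, 0], "claw": 0.4}, {"slide": [0, 0, -2], "dr": [0, 0, 0], "claw": 0.4}]}}

```text
time: 4.3
position: [504.8, 56.8, 81.2]
tcp_rot: [-0.041, 0.999, -0.0, 0.0]
contact_force: [0.6, -0.1, 0.7]
width: 51.1
grip_force: 0.7
```

{"name": "move_arm", "arguments": {"moves": [{"slide": [0, 0, -1], "dr": [0, 0, 0], "claw": 0.4}, {"slide": [0, 0, -2], "dr": [0, 0, 0], "claw": 0.4}, {"slide": [0, 0, -2], "dr": [0, 0, 0], "claw": 0.4}]}}

```text
time: 4.55
position: [505.1, 56.8, 79.3]
tcp_rot: [-0.041, 0.999, 0.0, 0.0]
contact_force: [1.4, 0.0, 3.0]
width: 50.9
grip_force: 1.3
```

{"name": "move_arm", "arguments": {"moves": [{"slide": [0, 0, -1], "dr": [0, 0, 0], "claw": 0.4}, {"slide": [0, 0, -2], "dr": [0, 0, 0], "claw": 0.4}, {"slide": [0, 0, -3], "dr": [0, 0, 0], "claw": 0.4}, {"slide": [0, 0, -3], "dr": [0, 0, 0], "claw": 0.4}]}}

```text
time: 4.88
position: [505.4, 56.9, 76.3]
tcp_rot: [-0.041, 0.999, 0.0, 0.001]
contact_force: [2.9, 0.6, 3.9]
width: 51.4
grip_force: 1.9
```

```bash
python3 - <<'E'
from h import *
s=sense();print(s["position"],s["contact_force"],s["ft_torque"],s["time"])
im=viewer.read_camera("wrist")[:,:,::-1]
b=viewer.read_camera("scene")[:,:,::-1][170:300,185:315]
cv2.imwrite("pics/s3.png",np.hstack([cv2.resize(im[130:320,130:350],(440,400),interpolation=2),cv2.resize(b,(360,400),interpolation=2)]))
E
```

```text
[505.41030292  56.86750273  76.26801193] [2.93952028 0.56949961 3.89424177] [-0.08682507 -0.50372267  0.08485555] 4.8833
```

View pics/s3.png

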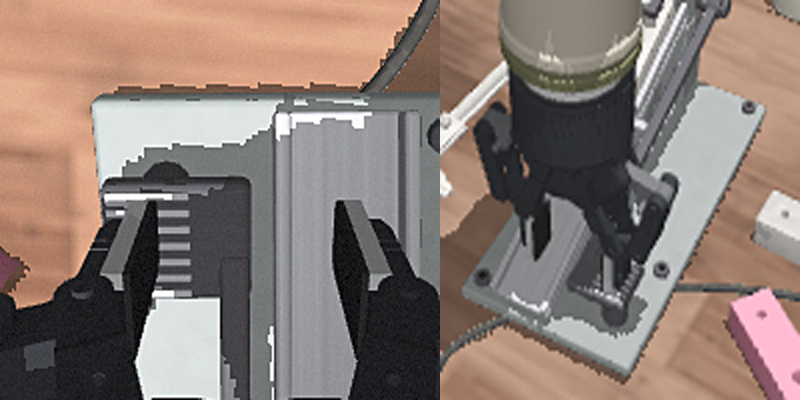

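The pad finger is on the ribs and the other finger is centred in the channel, so I'll press on.

{"name": "move_arm", "arguments": {"moves": [{"slide": [0, 0, -1.5], "dr": [0, 0, 0], "claw": 0.4}, {"slide": [0, 0, -3], "dr": [0, 0, 0], "claw": 0.4}, {"slide": [0, 0, -4.5], "dr": [0, 0, 0], "claw": 0.4}, {"slide": [0, 0, -6], "dr": [0, 0, 0], "claw": 0.4}, {"slide": [0, 0, -7], "dr": [0, 0, 0], "claw": 0.4}, {"slide": [0, 0, -7.5], "dr": [0, 0, 0], "claw": 0.4}, {"slide": [0, 0, -7.5], "dr": [0, 0, 0], "claw": 0.4}, {"slide": [0, 0, -7.5], "dr": [0, 0, 0], "claw": 0.4}, {"slide": [0, 0, -7.5], "dr": [0, 0, 0], "claw": 0.4}, {"slide": [0, 0, -7.5], "dr": [0, 0, 0], "claw": 0.4}]}}

```text
time: 5.82
position: [504.4, 56.8, 68.8]
tcp_rot: [-0.041, 0.999, -0.0, -0.0]
contact_force: [0.4, 0.1, 6.0]
width: 51.3
grip_force: 3.9
```

```bash
python3 - <<'E'
from h import *
s=sense();print(s["position"],s["contact_force"],s["ft_torque"],s["time"])
a=viewer.read_camera("wrist")[:,:,::-1][130:350,130:350]
b=viewer.read_camera("top")[:,:,::-1][130:290,205:345]
cv2.imwrite("pics/s4.png",np.hstack([cv2.resize(a,(400,400),interpolation=2),cv2.resize(b,(350,400),interpolation=2)]))
E
```

```text
[504.39678388  56.7534146   68.7840473 ] [0.43452247 0.10056498 6.03938999] [-0.26419578 -0.27581693  0.12754566] 5.8167
```

View pics/s4.png

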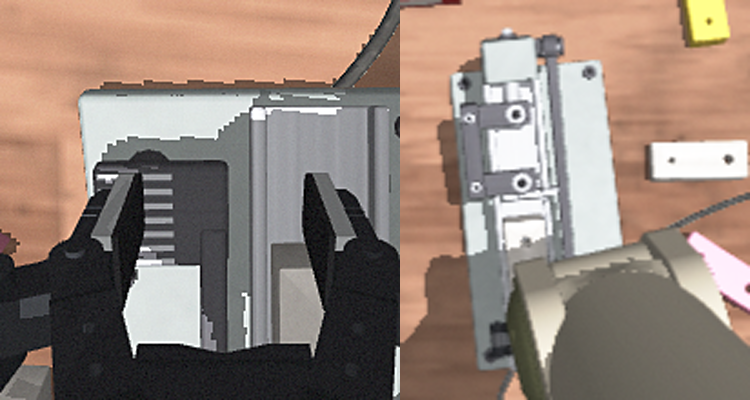

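The block has slid down and rests against the channel finger, with its upper end at top-crop row ≈195. I'll check how far it is past the stop bar.

```bash
python3 - <<'E'
from h import *
for r in(192,195,198):print(r,atz("top",(205+(523-400)/2.5,130+r/2.5),100).round(1))
print("stop (from top0 crop)",[atz("top",(205+172/2.8,130+y/3.5),86).round(1) for y in(268,272)])
E
```

```text
192 [615.3  94.6 100. ]
195 [612.9  94.6 100. ]
198 [610.4  94.7 100. ]
stop (from top0 crop) [array([617.2,  69.2,  86. ]), array([614.8,  69.2,  86. ])]
```

```bash
python3 - <<'E'
from h import *
b=viewer.read_camera("top")[:,:,::-1][185:250,225:290];a=cv2.imread("pics/top0.png")[185:250,225:290]
cv2.imwrite("pics/s5.png",cv2.resize(np.hstack([b,a]),(780,390),interpolation=2))
E
```

```text
(no output)
```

View pics/s5.png

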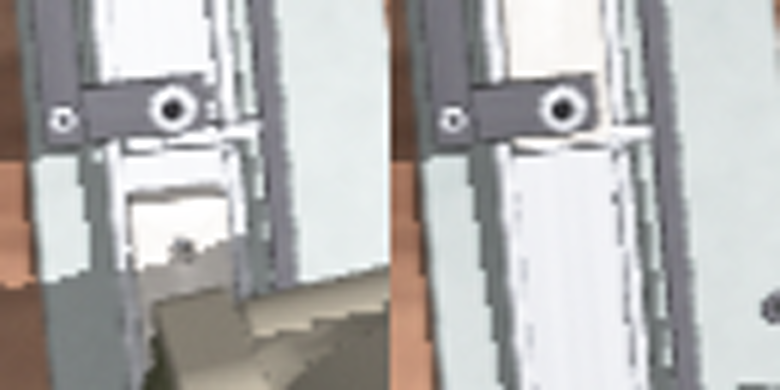

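The block's upper end is ≈9.5 px (about 20 mm) past the stop bar, so its centre is ≈-62 mm. Now I'll ease up about 12 mm.

{"name": "move_arm", "arguments": {"moves": [{"slide": [0, 0, 1.5], "dr": [0, 0, 0], "claw": 0.4}, {"slide": [0, 0, 3], "dr": [0, 0, 0], "claw": 0.4}, {"slide": [0, 0, 4.5], "dr": [0, 0, 0], "claw": 0.4}, {"slide": [0, 0, 6], "dr": [0, 0, 0], "claw": 0.4}, {"slide": [0, 0, 7.5], "dr": [0, 0, 0], "claw": 0.4}, {"slide": [0, 0, 9], "dr": [0, 0, 0], "claw": 0.4}, {"slide": [0, 0, 10.5], "dr": [0, 0, 0], "claw": 0.4}, {"slide": [0, 0, 12], "dr": [0, 0, 0], "claw": 0.4}, {"slide": [0, 0, 12], "dr": [0, 0, 0], "claw": 0.4}, {"slide": [0, 0, 12], "dr": [0, 0, 0], "claw": 0.4}, {"slide": [0, 0, 12], "dr": [0, 0, 0], "claw": 0.4}, {"slide": [0, 0, 12], "dr": [0, 0, 0], "claw": 0.4}]}}

```text
time: 6.97
position: [504.5, 56.7, 80.7]
tcp_rot: [-0.041, 0.999, -0.0, -0.0]
contact_force: [-4.7, -0.4, 4.0]
width: 51.2
grip_force: 2.5
```

```bash
python3 - <<'E'
from h import *
F=[]
for k in range(6):
    b=viewer.read_camera("top")[:,:,::-1]; F.append(sense()["contact_force"])
s=sense();print(s["position"],np.mean(F,0),s["ft_torque"],s["time"],s["width"])
a=viewer.read_camera("wrist")[:,:,::-1][130:350,130:350]
cv2.imwrite("pics/s6.png",np.hstack([cv2.resize(a,(400,390),interpolation=2),cv2.resize(b[185:250,225:290],(390,390),interpolation=2)]))
E
```

```text
[504.62711638  56.76249038  80.75210797] [-4.79465291 -0.64768936  4.215134  ] [-0.29335207  1.01076795  0.03150464] 7.2667 51.394090933558424
```

View pics/s6.png

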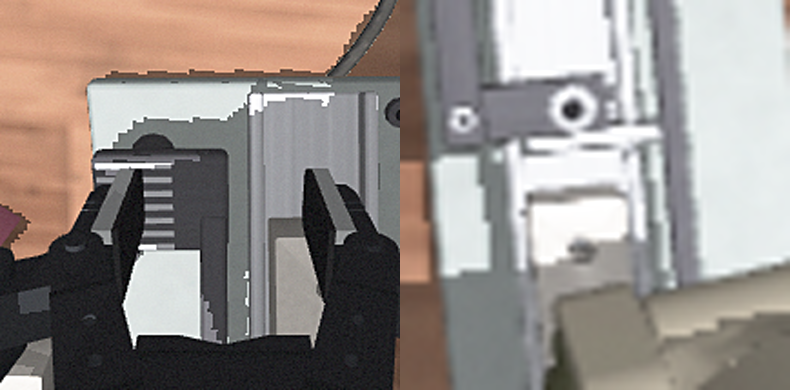

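The lever is almost up, but the pad still touches with stick friction. I'll rise 2 mm more so only the block's push remains.

{"name": "move_arm", "arguments": {"moves": [{"slide": [0, 0, 0.7], "dr": [0, 0, 0], "claw": 0.4}, {"slide": [0, 0, 1.4], "dr": [0, 0, 0], "claw": 0.4}, {"slide": [0, 0, 2], "dr": [0, 0, 0], "claw": 0.4}, {"slide": [0, 0, 2], "dr": [0, 0, 0], "claw": 0.4}, {"slide": [0, 0, 2], "dr": [0, 0, 0], "claw": 0.4}, {"slide": [0, 0, 2], "dr": [0, 0, 0], "claw": 0.4}]}}

```text
time: 7.82
position: [505.4, 57.0, 82.9]
tcp_rot: [-0.041, 0.999, 0.0, 0.001]
contact_force: [-0.9, 0.5, -0.9]
width: 51.2
grip_force: 0.2
```

```bash
python3 - <<'E'
from h import *
F=[];b0=cv2.imread("pics/s6.png")
for k in range(8):
    b=viewer.read_camera("top")[:,:,::-1]; F.append(sense()["contact_force"])
s=sense();print(s["position"],np.mean(F,0),s["ft_torque"],s["time"])
c=cv2.resize(b[185:250,225:290],(390,390),interpolation=2);print(np.abs(c.astype(int)-b0[:,400:]).mean())
for r in range(150,250,6):print(r,c[r,180],b0[r,580])
E
```

```text
[504.77728624  56.79206346  82.77569835] [-0.35815641  0.26044582 -0.2096644 ] [0.0248282  0.06761691 0.02479984] 8.2167
1.6640981810212578
150 [224 220 219] [223 219 219]
156 [255 253 253] [255 253 253]
162 [250 248 248] [250 249 248]
168 [250 249 247] [250 248 248]
174 [254 252 252] [250 248 248]
180 [237 233 232] [255 255 255]
186 [167 166 168] [187 187 187]
192 [128 131 136] [129 131 134]
198 [208 211 213] [185 188 193]
204 [255 255 255] [245 246 249]
210 [254 254 255] [255 255 255]
216 [253 254 254] [253 254 254]
222 [251 252 253] [252 253 254]
228 [255 255 255] [253 255 255]
234 [197 197 199] [232 234 237]
240 [128 125 125] [176 173 173]
246 [100  99 101] [114 112 111]
```

```bash
python3 -c "
from rig import close_job
print(close_job())"
```

```text
the job is handed in; nothing more can be done
None
```

The job is handed in: the lever popped the block out, the channel finger is holding it about 62 mm down the run-out from the stop, and the lever has sprung back up, judging by the pad force falling to about zero; I wasn't shown the verdict.

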